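# Index the frame jig with its reversible ratchet handle

### The job

Using only the T-handle in the middle of the sloping jig, wind the index plate with its wooden frame round until its pointer stands exactly at the steel marker clip on the scale. The handle is a ratchet that can be set to grip either way: try it both ways to see which way carries the plate and which way slips loose, then work it to and fro; the plate cannot be wound backwards, so come up to the clip carefully. Finally swing the handle the loose way right back against its stop, let go, and leave the clip and the other things on the bench where they are.

Things in the scene. Friction and masses are not known exactly. Their poses are not given: they have to be found in the camera images.
- jig: Plywood jig fixed to the bench: base 200 x 230 x 18 mm under a square board 230 x 230 x 30 mm sloping at 35 degrees, facing up and to the jig's own -x. Origin: centre of the base's underside, z up, yaw varies. The face's centre is 115 mm above it; the axis of plate, handle and clip passes there square to the face, along (-sin 35, 0, cos 35) in the jig's frame; up-slope is (cos 35, 0, sin 35).
- handle_grip (a point): Centre of the T-handle's wooden cross bar, on the turning axis, 62 mm off the face. Bar 80 mm long, 16 wide, 24 tall (50 to 74 mm off the face) on a 14 mm shaft. Axes: x along the bar, z out along the axis, y across the bar (pinch along y). Below: a 40 mm hub (top 23 mm off the face) and the wooden frame (top 26 mm off the face, pointer 30 mm).
- handle (a joint): T-handle angle, rad, growing anticlockwise seen looking onto the face; 0 when the bar runs straight up and down the slope. Solid stops at -0.7 and +0.7; stays where left. A hidden pawl, set one way or the other in each run, makes it carry the plate one way (after up to 0.25 rad of lost motion) and click back loosely the other way (under 0.2 N m). Now and then the pawl drops in only after a stroke or two.
- index_plate (a joint): Index plate angle, rad, growing anticlockwise seen looking onto the face, endless (no wrapping); 0 when its pointer points straight up the slope. Friction of 0.3 N m holds it. A steel disc carrying a hexagonal wooden frame, 170 mm across corners with a hexagonal hole, and a dark steel pointer strip on top of the frame.
- pointer_tip (a point): Point just beyond the tip of the plate's pointer, 96 mm from the axis and 28 mm off the face; its x points outward along the pointer, z along the turning axis.
- marker_tip (a point): Point just inside the steel marker clip, 96 mm from the axis, 28 mm off the face, where the pointer tip must come. The clip is a steel block 12 mm wide and 30 mm high on the scale ring, in the upper part of the face, stiff to move. Its x points outward from the axis, z along it.
- glue_jar: Closed glue jar, 72 mm across, 105 mm tall, standing on the bench; a bystander. Origin at the centre of its underside.
- spare_frame: Loose hexagonal wooden frame lying on the bench, 170 mm across corners, 18 mm thick; a bystander. Origin at the centre of its underside.
- offcut: Loose wooden offcut 110 x 45 x 18 mm on the bench; a bystander. Origin at the centre of its underside.
- pencil: Carpenter's pencil 150 mm long, 8 mm thick, on the bench; a bystander. Origin at the centre of its underside.

How it is judged:
By the outcome, as a careful person would: the job done as asked, in the order asked, and still so for the second after the job is handed in, with the robot touching nothing.
It also fails if it takes over 69 s, if anything falls off the work surface, if the arm or the gripper's body presses on something with over 40 N, if the wrist force passes 120 N, or if a joint passes its speed limit or range.

### The arm

A 7-joint arm with a two-finger parallel gripper is mounted at the origin on the work surface. World frame = base frame: x ahead of the robot, y to its left, z up, the work surface at z = 0. Lengths are in m, angles in rad, forces in N, time in s.
With the tool pointing down it reaches from about 0.4 to 0.925 m from the base axis. Payload 4.1 kg.
Tool frame: the origin (TCP) lies between the finger pads; the fingertips stand 8 mm ahead of it and the grasp point (between the pads) lies 11 mm behind it (robot.finger_overhang is the distance from the TCP to the fingertips, in m); z points along the fingers, y is the direction in which the jaws open and shut (so a half turn about z gives the same grasp; the last joint's range is limited). The gripper opens to 85 mm and grips with 20 to 120 N. Pads are 22 mm wide; open, the fingers measure 114 mm over their backs; the gripper's body (76 mm by 85 mm) begins 54 mm behind the grasp point. The pads swing forward as they close: fully open they stand 13 mm farther back than shut.
Start: joints at [1.242, 0.398, 0.045, 1.537, -0.019, 1.207, -0.051], TCP at [0.148, -0.633, 0.239] pointing down, gripper open.
Joint ranges: [-2.82, 2.82], [-0.49, 2.23], [-1.37, 1.46], [0, 2.46], [-1.36, 4.5], [0.23, 2], [-2.94, 2.94]. Speed limits (rad/s): [2.57, 2.57, 3.14, 3.14, 3.14, 3.14, 3.14].

### API

Orientations are given as a unit quaternion [w, x, y, z].
In Python, from station import sensors, grab_frame, camera_info, robot, look_for gives the robot as it stands. The module is installed in compiled form; this text tells all that it offers.
- The arm moves only by the tool step_arm, never from a script. Its argument "series" is a list of rows, each an object with "xyz": the shift along the tool's x, y, z in units of 30 mm (1.0 is 30 mm), a list of three; "rotation": the turn, a rotation vector about the tool's x, y, z in degrees, a list of three; "hand": the opening, from -1 (shut) to 1 (fully open). A call has 1 to 12 rows; each row is the pose to reach, as a shift and turn from the pose commanded when the call began, along the tool's axes at that moment; what a row does not reach only later rows make up. A row lasts 1/10 s, in which the tool goes at most 50 mm and 8.59 degrees, less where a joint would pass 70% of its speed; a pose out of reach is approached as far as the arm can. A call with a gripper value outside its range is refused whole. The fingers move at their own pace and stop on an object; "newtons" is the grip in N (left out, the last holds). Time passes only in rows, so rows that repeat a pose let the fingers close. It gives the time, the measured TCP pose, the force and the opening at its end, in the units of the state.
- sensors.get_state(): the state, without advancing time (a new reading comes with each control period).
- grab_frame(name): name is "scene" or "top" or "wrist"; returns (picture, depth): 480x640x3 uint8, red, green, blue; 480x640 float32, m along the optical axis (not along the pixel's ray), 0 where there is no reading.
- camera_info(name): a dict with "mtx" (3x3 intrinsics, pixels), "position" and "rotation" of the camera in the world; the wrist camera has in their place "mount" (4x4, takes a point from camera to tool coordinates, whose origin is the TCP and whose axes are the flange's). Camera axes: x right, y down, z forward; pixel columns grow to the right and rows downward; lengths in m; the calibration is good to about 2 mm. The wrist camera is an equidistant fisheye: a pixel r from the principal point sees the ray r / f radians off the axis. A picture is of the moment at which its call begins: read the wrist's pose just before it. camera_info takes no time and is no camera call.
- robot.hand_in(): hands the job in, once; it reports no verdict.
Trained networks look in the newest picture that a camera, given by its name, has taken for a name from the list of things; names that differ only in an ending like _2 or _b are one class to them, and where a whole thing is asked for, a point or a joint stands for the part that bears it (a point fixed in the world has none). Each returns a list of dicts, best first, with "p" (0 to 1); they miss things now and then, are a little off and sometimes report something else, mostly with a low value. They report only what shows in the picture. A call takes as long as a camera call.
- look_for(camera, target): "box" ([left, top, right, bottom] in pixels, round what is visible of it).
The state is a dict: "clock": time; "joint_positions": joint angles; "qd": joint speeds; "effort": joint torques, N m; "position": TCP position; "eef_rot": TCP orientation; "wrist_force": force on the tool from outside, world axes, zero at the start; "torque": the same for the moment, N m; "finger_gap": finger opening in m.
Only numpy, scipy, OpenCV 4.12 (cv2) and the standard library are available. Lean on these libraries where they do the work, as an engineer would, in place of code of your own. Each camera call takes 0.05 s, during which the arm holds its last target.

## Working session

There is one attempt and no reset: what is moved stays moved. The work goes in short steps, Python scripts to look and compute and a tool call to move; the robot and the scene stay as the last step left them, time stands still between calls to the robot, and variables do not carry over. Pictures are saved under pics/ and viewed, and the job is handed in when it is done.

Besides the shell and the picture viewer there is one more tool, called after "Call:" as name([rows], argument=value, ...), one row to a line, values as JSON. step_arm: Moves the arm, as the interface text tells. Its arguments: {"type":"object","properties":{"series":{"type":"array"},"newtons":{"type":"number"}},"required":["series"]}

```bash
mkdir -p pics; python3 - <<'E'
from station import sensors, grab_frame, camera_info, robot, look_for
import cv2, numpy as np
s=sensors.get_state(); print({k:np.round(v,3).tolist() for k,v in s.items()})
for n in ["scene","top"]:
    im,d=grab_frame(n); cv2.imwrite(f"pics/{n}0.png",im[:,:,::-1]); np.save(f"{n}0.npy",d)
    c=camera_info(n); print(n,{k:np.round(v,4).tolist() for k,v in c.items()})
    for t in ["jig","handle_grip","index_plate","pointer_tip","marker_tip"]:
        try: print(t,look_for(n,t)[:2])
        except Exception as e: print(t,e)
c=camera_info("wrist"); print({k:np.round(v,4).tolist() for k,v in c.items()})
print(robot.finger_overhang)
E
```

```text
{'clock': 0.0, 'joint_positions': [1.242, 0.399, 0.045, 1.538, -0.019, 1.207, -0.051], 'qd': [0.001, 0.001, 0.001, -0.001, 0.0, -0.0, 0.0], 'effort': [-0.0, -47.513, 1.364, -25.422, 0.012, 0.01, -0.0], 'position': [0.148, -0.632, 0.238], 'eef_rot': [-0.001, 0.993, 0.115, -0.0], 'wrist_force': [0.252, -0.024, -0.492], 'torque': [0.016, -0.022, 0.002], 'finger_gap': 0.086}
scene {'mtx': [[591.6577, 0.0, 310.5203], [0.0, 591.6577, 241.6344], [0.0, 0.0, 1.0]], 'position': [1.2302, 0.6876, 0.895], 'rotation': [-0.1533, 0.3359, 0.8366, -0.4048]}
jig [{'box': [257.7, 211.5, 379.2, 323.3], 'p': 0.86}, {'box': [289.3, 232.6, 364.3, 247.7], 'p': 0.63}]
handle_grip [{'box': [319.2, 211.1, 330.2, 234.2], 'p': 0.57}, {'box': [440.6, 386.0, 475.5, 451.3], 'p': 0.22}]
index_plate [{'box': [287.4, 230.7, 359.6, 246.5], 'p': 0.69}]
pointer_tip [{'box': [287.0, 233.8, 363.2, 252.1], 'p': 0.69}]
marker_tip [{'box': [301.8, 232.6, 306.0, 249.7], 'p': 0.48}]
top {'mtx': [[548.4933, 0.0, 321.3022], [0.0, 548.4933, 239.0815], [0.0, 0.0, 1.0]], 'position': [0.3494, 0.0001, 1.4727], 'rotation': [0.0622, -0.7013, 0.7078, -0.0581]}
jig [{'box': [260.5, 184.0, 381.3, 306.4], 'p': 0.64}]
handle_grip [{'box': [321.4, 239.8, 345.8, 270.1], 'p': 0.81}]
index_plate [{'box': [294.9, 217.4, 360.3, 283.3], 'p': 0.77}]
pointer_tip [{'box': [294.6, 215.1, 360.3, 284.5], 'p': 0.81}]
marker_tip [{'box': [309.7, 203.3, 319.7, 217.8], 'p': 0.58}]
{'mtx': [[371.6483, 0.0, 315.1224], [0.0, 371.6483, 237.5155], [0.0, 0.0, 1.0]], 'mount': [[-0.0014, -0.9582, -0.2861, 0.0725], [1.0, -0.0015, 0.0002, -0.0004], [-0.0006, -0.2861, 0.9582, -0.1342], [0.0, 0.0, 0.0, 1.0]]}
0.008
```

```bash
python3 - <<'E'
import cv2
a=cv2.imread("pics/top0.png"); cv2.imwrite("pics/top0c.png",cv2.resize(a[170:320,240:400],None,fx=5,fy=5,interpolation=cv2.INTER_CUBIC)[:600*2,:800])
E
```

```text
(no output)
```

View pics/top0.png

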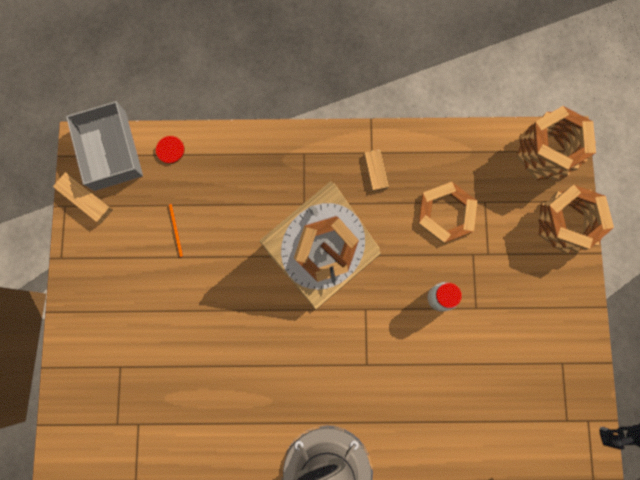

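View pics/scene0.png

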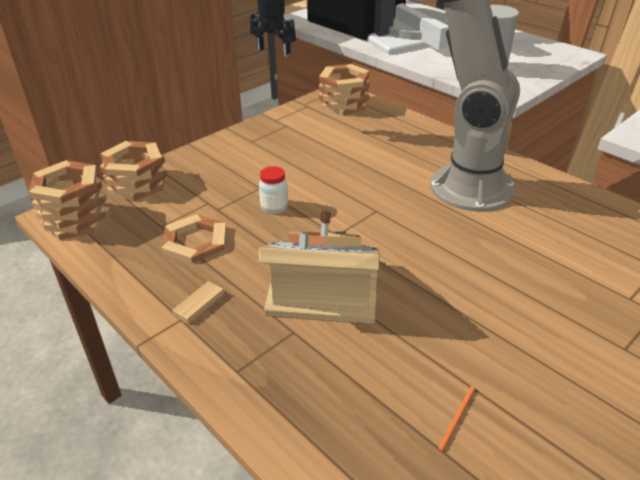

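```bash
python3 - <<'E'
import cv2
a=cv2.imread("pics/top0.png"); cv2.imwrite("pics/top0d.png",cv2.resize(a[180:310,250:390],None,fx=4.6,fy=4.6,interpolation=cv2.INTER_CUBIC))
E
```

```text
(no output)
```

View pics/top0d.png

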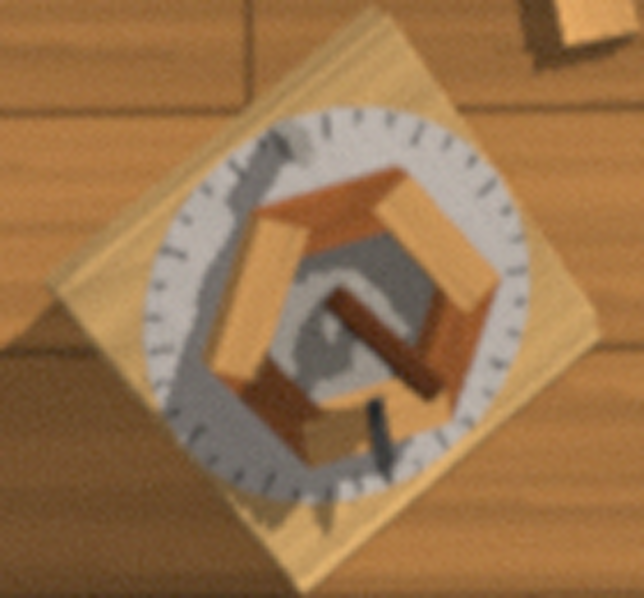

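The top view shows the jig at about (320,245). The clip is at (313,210) on the upper-left (up-slope) side, the dark pointer at (333,276) and the handle bar from (322,243) to (345,266). Next I fit the jig pose from depth.

```bash
cat > h.py <<'E'
from station import sensors, grab_frame, camera_info, robot, look_for
import cv2, numpy as np
from scipy.spatial.transform import Rotation as R
def q2R(q): q=np.array(q); return R.from_quat([q[1],q[2],q[3],q[0]]).as_matrix()
def cam(n,s=None):
    c=camera_info(n); K=np.array(c["mtx"])
    if n=="wrist":
        M=np.array(c["mount"]); Rt=q2R(s["eef_rot"]); return K,Rt@M[:3,:3],Rt@M[:3,3]+np.array(s["position"])
    r=np.array(c["rotation"]); Rm=q2R(r) if r.size==4 else r
    return K,Rm,np.array(c["position"])
def proj(n,P,C):
    K,Rm,p=C; q=(np.asarray(P,float)-p)@Rm
    if n=="wrist":
        rho=np.linalg.norm(q[...,:2],axis=-1); th=np.arctan2(rho,q[...,2]); u=q[...,:2]/np.maximum(rho,1e-9)[...,None]*th[...,None]
    else: u=q[...,:2]/q[...,2:]
    return u*np.array([K[0,0],K[1,1]])+K[:2,2]
def cloud(n,d,C):
    K,Rm,p=C; v,u=np.mgrid[:d.shape[0],:d.shape[1]]
    x=(u-K[0,2])/K[0,0]; y=(v-K[1,2])/K[1,1]
    if n=="wrist":
        r=np.hypot(x,y); t=np.tan(np.minimum(r,1.4))/np.maximum(r,1e-9); x=x*t;y=y*t
    return np.stack([x*d,y*d,d],-1)@Rm.T+p
def jig(yaw,x,y):
    """returns Rf (cols: upslope, left(across), normal), face centre"""
    c,s=np.cos(yaw),np.sin(yaw); Rz=np.array([[c,-s,0],[s,c,0],[0,0,1]]); a=np.radians(35)
    up=Rz@[np.cos(a),0,np.sin(a)]; nn=Rz@[-np.sin(a),0,np.cos(a)]
    return np.stack([up,np.cross(nn,up),nn],1), np.array([x,y,0.115])
def rect(n,im,C,J,h,half=0.13,N=520):
    """rectified view of plane at height h; up-slope up in picture, a (up) ,b (left)"""
    Rf,o=J; t=(np.arange(N)+.5)/N*2*half-half
    A,B=np.meshgrid(-t,-t,indexing="ij")
    P=o+A[...,None]*Rf[:,0]+B[...,None]*Rf[:,1]+h*Rf[:,2]
    uv=proj(n,P,C).astype(np.float32)
    return cv2.remap(im,uv[...,0],uv[...,1],cv2.INTER_CUBIC)
E
python3 - <<'E'
from h import *
C=cam("top"); d=np.load("top0.npy"); P=cloud("top",d,C)
im=cv2.imread("pics/top0.png")
print("table",np.median(P[380:400,200:260,2]), P[245,320])
S=P[170:320,240:400].reshape(-1,3)
# RANSAC-ish plane: face points with z>0.03, then normal 
m=S[:,2]>0.03; S=S[m]; rng=np.random.default_rng(0); best=None
for i in range(2000):
    a=S[rng.choice(len(S),3,False)]; n=np.cross(a[1]-a[0],a[2]-a[0]); l=np.linalg.norm(n)
    if l<1e-6: continue
    n/=l; n*=np.sign(n[2]); 
    if abs(np.degrees(np.arccos(n[2]))-35)>6: continue
    k=np.abs((S-a[0])@n)<0.003
    if best is None or k.sum()>best.sum(): best=k
Q=S[best]; c=Q.mean(0); U,s,Vt=np.linalg.svd(Q-c); n=Vt[2]*np.sign(Vt[2,2])
yaw=np.arctan2(-n[1],-n[0]); print(best.sum(),len(S),"n",n,"tilt",np.degrees(np.arccos(n[2])),"yaw",yaw,"c",c)
# bounding in plane coords
from scipy.optimize import minimize
Rf,_=jig(yaw,0,0); q=(Q-c)@Rf
r=cv2.minAreaRect((q[:,:2]*1000).astype(np.float32)); print(r)
cc=c+Rf[:,0]*r[0][0]/1000+Rf[:,1]*r[0][1]/1000; print("face centre",cc)
E
```

```text
table 0.0008779985205146223 [0.56353654 0.01035363 0.14247443]
3278 7869 n [-0.43692484 -0.37352377  0.81827665] tilt 35.087349662873834 yaw 0.7073275613702092 c [0.56964017 0.01148936 0.12564868]
((-14.207679748535156, -3.2366256713867188), (229.6089324951172, 231.86004638671875), 89.6693344116211)
face centre [0.5628971  0.00146661 0.11749949]
```

```bash
python3 - <<'E'
from h import *
C=cam("top"); im=cv2.imread("pics/top0.png")
J=jig(0.707,0.5630,0.0015)
a=rect("top",im,C,J,0.0,N=400); b=rect("top",im,C,J,0.028,N=400)
for k,x in enumerate((a,b)):
    cv2.rectangle(x,(int(200-115/.65),int(200-115/.65)),(int(200+115/.65),int(200+115/.65)),(0,255,0),1)
    cv2.circle(x,(200,200),int(96/.65),(255,0,0),1); cv2.circle(x,(200,200),2,(0,0,255),-1)
cv2.imwrite("pics/rect0.png",np.hstack([a,b]))
E
```

```text
(no output)
```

View pics/rect0.png

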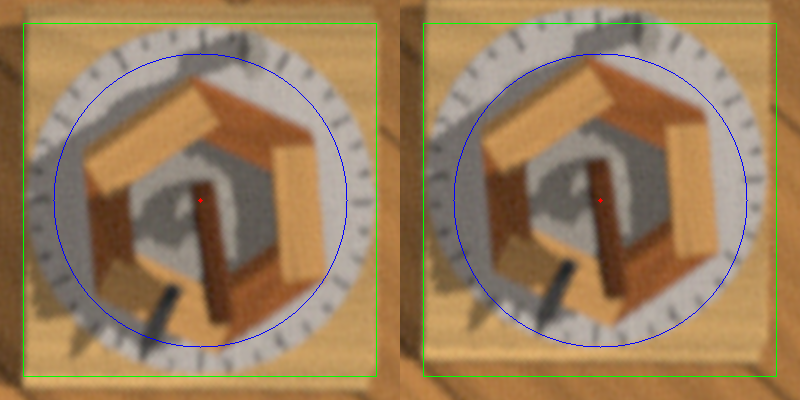

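```bash
cat >> h.py <<'E'
def target(J,th,h):
    """tool pose with grasp point on axis at height h off face (grasp 11 mm behind TCP), x along bar at angle th"""
    Rf,o=J; x=np.cos(th)*Rf[:,0]+np.sin(th)*Rf[:,1]; z=-Rf[:,2]; y=np.cross(z,x)
    return np.stack([x,y,z],1), o+(h-0.011)*Rf[:,2]
def delta(s,T,verbose=True):
    Rt,p=T; R0=q2R(s["eef_rot"]); p0=np.array(s["position"])
    d=R0.T@(p-p0)/0.03; rv=np.degrees(R.from_matrix(R0.T@Rt).as_rotvec())
    if verbose: print("xyz",np.round(d,3).tolist(),"rot",np.round(rv,2).tolist())
    return d,rv
E
python3 - <<'E'
from h import *
s=sensors.get_state(); J=jig(0.707,0.5630,0.0015)
T=target(J,0.1,0.20); print(T[1]); delta(s,T)
T=target(J,0.0,0.20); delta(s,T)
E
```

```text
[ 0.48057745 -0.06891571  0.26981974]
xyz [15.075, -15.782, -1.017] rot [6.66, 34.85, -32.02]
xyz [15.075, -15.782, -1.017] rot [8.36, 34.33, -26.48]
```

Call:
step_arm([
  {"xyz": [15.1, -15.8, -1], "rotation": [6.7, 34.9, -32], "hand": 1},
  {"xyz": [15.1, -15.8, -1], "rotation": [6.7, 34.9, -32], "hand": 1},
  {"xyz": [15.1, -15.8, -1], "rotation": [6.7, 34.9, -32], "hand": 1},
  {"xyz": [15.1, -15.8, -1], "rotation": [6.7, 34.9, -32], "hand": 1},
  {"xyz": [15.1, -15.8, -1], "rotation": [6.7, 34.9, -32], "hand": 1},
  {"xyz": [15.1, -15.8, -1], "rotation": [6.7, 34.9, -32], "hand": 1},
  {"xyz": [15.1, -15.8, -1], "rotation": [6.7, 34.9, -32], "hand": 1},
  {"xyz": [15.1, -15.8, -1], "rotation": [6.7, 34.9, -32], "hand": 1},
  {"xyz": [15.1, -15.8, -1], "rotation": [6.7, 34.9, -32], "hand": 1},
  {"xyz": [15.1, -15.8, -1], "rotation": [6.7, 34.9, -32], "hand": 1},
  {"xyz": [15.1, -15.8, -1], "rotation": [6.7, 34.9, -32], "hand": 1},
  {"xyz": [15.1, -15.8, -1], "rotation": [6.7, 34.9, -32], "hand": 1},
])

```text
clock: 1.8
position: [0.4533, -0.115, 0.2671]
eef_rot: [-0.089, 0.877, 0.374, 0.287]
wrist_force: [1.0, 0.4, 0.6]
finger_gap: 0.0851
```

```bash
python3 - <<'E'
from h import *
s=sensors.get_state(); J=jig(0.707,0.5630,0.0015)
print(np.round(s["joint_positions"],3)); T=target(J,0.1,0.20); delta(s,T)
E
```

```text
[ 1.068 -0.037 -0.506  2.135 -0.745  0.978  0.207]
xyz [1.486, -0.433, 0.895] rot [0.06, -0.02, -0.01]
```

Call:
step_arm([
  {"xyz": [1.5, -0.4, 0.9], "rotation": [0, 0, 0], "hand": 1},
  {"xyz": [1.5, -0.4, 0.9], "rotation": [0, 0, 0], "hand": 1},
  {"xyz": [1.5, -0.4, 0.9], "rotation": [0, 0, 0], "hand": 1},
  {"xyz": [1.5, -0.4, 0.9], "rotation": [0, 0, 0], "hand": 1},
])

```text
clock: 2.2
position: [0.4804, -0.0723, 0.2695]
eef_rot: [-0.09, 0.877, 0.374, 0.287]
wrist_force: [0.7, -0.9, 0.3]
finger_gap: 0.0856
```

```bash
python3 - <<'E'
from h import *
s=sensors.get_state(); print(np.round(s["joint_positions"],3),np.round(s["qd"],3), s["clock"]); J=jig(0.707,0.5630,0.0015)
delta(s,target(J,0.1,0.20))
im,d=grab_frame("wrist"); im=im[:,:,::-1].copy(); cv2.imwrite("pics/w1.png",im); np.save("w1.npy",d); np.save("w1s.npy",s,allow_pickle=True)
C=cam("wrist",s)
a=rect("wrist",im,C,J,0.0,N=400); b=rect("wrist",im,C,J,0.028,N=400)
for k,x in enumerate((a,b)):
    cv2.rectangle(x,(int(200-115/.65),int(200-115/.65)),(int(200+115/.65),int(200+115/.65)),(0,255,0),1)
    cv2.circle(x,(200,200),int(96/.65),(255,0,0),1); cv2.circle(x,(200,200),2,(0,0,255),-1)
cv2.imwrite("pics/rect1.png",np.hstack([a,b]))
E
```

```text
[ 1.009 -0.042 -0.573  2.133 -0.752  0.912  0.103] [ 0.014  0.008  0.016  0.002 -0.003 -0.    -0.002] 2.2
xyz [0.077, -0.076, 0.035] rot [0.05, -0.02, -0.1]
```

View pics/w1.png

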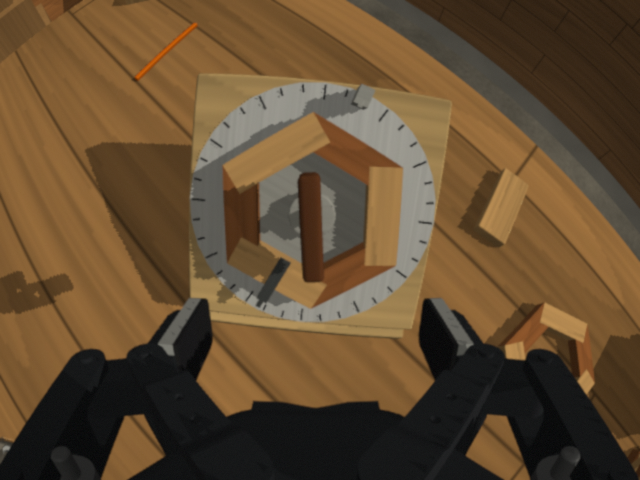

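View pics/rect1.png

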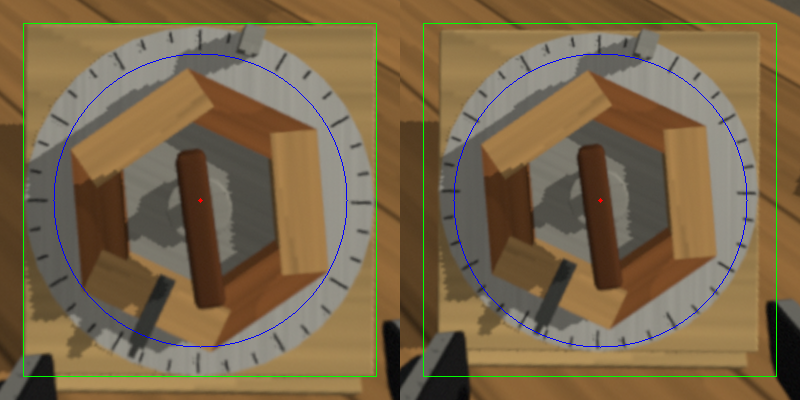

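```bash
python3 - <<'E'
from h import *
s=np.load("w1s.npy",allow_pickle=True).item(); C=cam("wrist",s); im=cv2.imread("pics/w1.png")
J=jig(0.707,0.5630,0.0015)
a=rect("wrist",im,C,J,0.074,half=.06,N=400); b=rect("wrist",im,C,J,0.030,half=0.12,N=800)
cv2.circle(a,(200,200),2,(0,0,255),-1); cv2.circle(b,(400,400),320,(255,0,0),1)
for t in np.arange(-np.pi,np.pi,np.pi/18): cv2.circle(b,(int(400-320*np.sin(t)),int(400-320*np.cos(t))),1,(0,255,0),-1)
cv2.imwrite("pics/bar1.png",a); cv2.imwrite("pics/ring1.png",b[100:700])
cv2.imwrite("pics/ring1a.png",np.hstack([b[:400,350:750],b[400:800,100:500]]))
E
```

```text
(no output)
```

View pics/bar1.png

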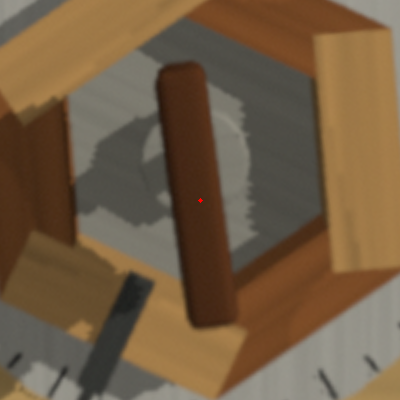

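View pics/ring1a.png

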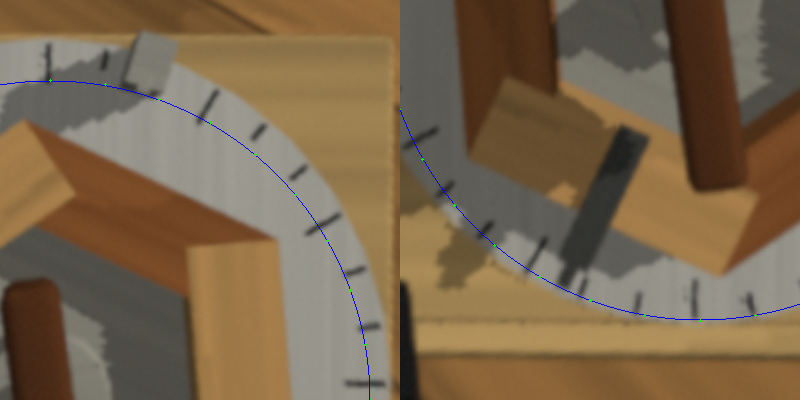

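```bash
python3 - <<'E'
from h import *
s=sensors.get_state(); Jg=jig(0.707,0.5630,0.0015); Rf,o=Jg
J=(Rf,o+0.001*Rf[:,0]+0.0005*Rf[:,1])
delta(s,target(J,0.124,0.062)); print(s["position"],s["clock"],s["wrist_force"])
E
```

```text
xyz [0.121, -0.104, 4.64] rot [0.07, -0.03, -1.55]
[ 0.48037989 -0.07276529  0.26944808] 2.25 [-1.02174072  0.43237718  0.6565235 ]
```

Call:
step_arm([
  {"xyz": [0.12, -0.1, 1], "rotation": [0, 0, -1.5], "hand": 1},
  {"xyz": [0.12, -0.1, 2.3], "rotation": [0, 0, -1.5], "hand": 1},
  {"xyz": [0.12, -0.1, 3.5], "rotation": [0, 0, -1.5], "hand": 1},
  {"xyz": [0.12, -0.1, 3.5], "rotation": [0, 0, -1.5], "hand": 1},
])

```text
clock: 2.65
position: [0.5247, -0.0263, 0.182]
eef_rot: [-0.09, 0.873, 0.385, 0.287]
wrist_force: [-0.7, 0.9, -1.4]
finger_gap: 0.0854
```

```bash
python3 - <<'E'
from h import *
s=sensors.get_state(); Rf,o=jig(0.707,0.5630,0.0015)
J=(Rf,o+0.001*Rf[:,0]+0.0005*Rf[:,1])
delta(s,target(J,0.124,0.062)); print(s["position"],s["clock"],s["wrist_force"],s["joint_positions"])
im,d=grab_frame("wrist"); cv2.imwrite("pics/w2.png",im[:,:,::-1])
E
```

```text
xyz [0.025, 0.12, 1.03] rot [-0.44, -0.02, -0.1]
[ 0.52472973 -0.02625476  0.18201957] 2.65 [-0.70638367  0.94405878 -1.39151293] [ 0.89906078  0.14836855 -0.67143916  2.18839463 -0.75373742  0.60629513
  0.09185338]
```

View pics/w2.png

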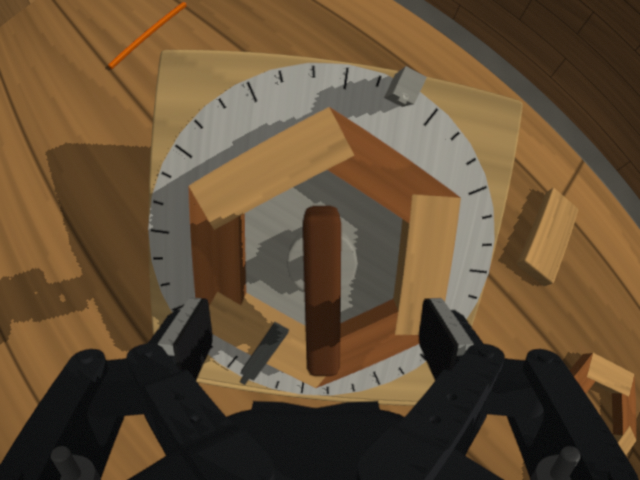

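Call:
step_arm([
  {"xyz": [0.02, 0.08, 0.6], "rotation": [-0.3, 0, 0], "hand": 1},
  {"xyz": [0.02, 0.08, 1.03], "rotation": [-0.3, 0, 0], "hand": 1},
  {"xyz": [0.02, 0.08, 1.03], "rotation": [-0.3, 0, 0], "hand": 1},
])

```text
clock: 3.0
position: [0.542, -0.0186, 0.1609]
eef_rot: [-0.084, 0.873, 0.384, 0.289]
wrist_force: [-0.6, 0.4, -0.5]
finger_gap: 0.0857
```

```bash
python3 - <<'E'
from h import *
s=sensors.get_state(); Rf,o=jig(0.707,0.5630,0.0015)
J=(Rf,o+0.001*Rf[:,0]+0.0005*Rf[:,1])
delta(s,target(J,0.124,0.062)); print(s["position"],s["clock"],s["wrist_force"],s["joint_positions"])
im,d=grab_frame("wrist"); cv2.imwrite("pics/w3.png",im[:,:,::-1])
s=sensors.get_state();delta(s,target(J,0.124,0.062))
E
```

```text
xyz [-0.043, -0.078, 0.108] rot [0.33, -0.04, -0.01]
[ 0.54200549 -0.01860409  0.16089486] 3.0 [-0.63484872  0.42049446 -0.45711979] [ 0.86017483  0.20909314 -0.68246305  2.18848131 -0.74591019  0.51485777
  0.08096487]
xyz [-0.05, -0.089, 0.123] rot [0.38, -0.05, 0.01]
```

View pics/w3.png

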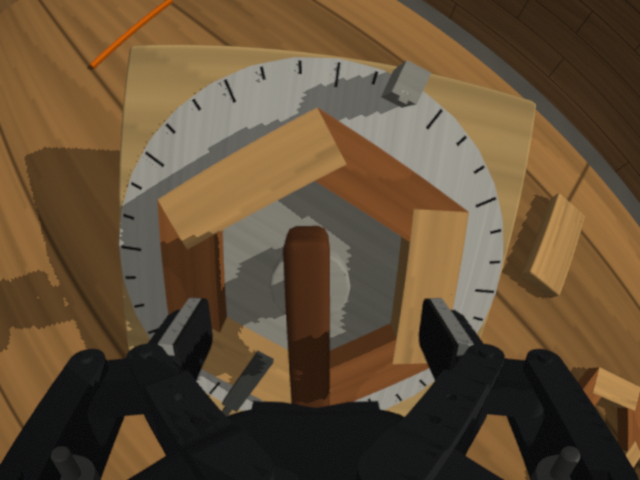

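Call:
step_arm([
  {"xyz": [-0.05, -0.085, 0.12], "rotation": [0.35, 0, 0], "hand": 1},
  {"xyz": [-0.05, -0.085, 0.12], "rotation": [0.35, 0, 0], "hand": -1},
  {"xyz": [-0.05, -0.085, 0.12], "rotation": [0.35, 0, 0], "hand": -1},
  {"xyz": [-0.05, -0.085, 0.12], "rotation": [0.35, 0, 0], "hand": -1},
  {"xyz": [-0.05, -0.085, 0.12], "rotation": [0.35, 0, 0], "hand": -1},
  {"xyz": [-0.05, -0.085, 0.12], "rotation": [0.35, 0, 0], "hand": -1},
  {"xyz": [-0.05, -0.085, 0.12], "rotation": [0.35, 0, 0], "hand": -1},
  {"xyz": [-0.05, -0.085, 0.12], "rotation": [0.35, 0, 0], "hand": -1},
], newtons=50)

```text
clock: 3.85
position: [0.5415, -0.0156, 0.1571]
eef_rot: [-0.086, 0.872, 0.386, 0.289]
wrist_force: [-1.5, -3.1, 2.6]
finger_gap: 0.0154
```

```bash
cat > st.py <<'E'
from h import *
import sys
s=sensors.get_state(); Rf,o=jig(0.707,0.5630,0.0015)
Rt=q2R(s["eef_rot"]); x=Rt[:,0]; th=np.arctan2(x@Rf[:,1],x@Rf[:,0])
J=(Rf,o+0.001*Rf[:,0]+0.0005*Rf[:,1])
tn=Rf.T@np.array(s["torque"]); fn=Rf.T@np.array(s["wrist_force"])
print("th",round(th,4),"t",round(s["clock"],2),"F(face)",np.round(fn,1),"M(face)",np.round(tn,2),"gap",round(s["finger_gap"],4),"j",np.round(s["joint_positions"],3))
delta(s,target(J,th,0.062))
if len(sys.argv)>1:
    n=sys.argv[1]
    im,d=grab_frame("wrist"); im=im[:,:,::-1].copy(); cv2.imwrite(f"pics/{n}.png",im); np.save(n+"s.npy",s,allow_pickle=True)
    b=rect("wrist",im,cam("wrist",s),(Rf,o),0.030,half=0.12,N=600)
    cv2.circle(b,(300,300),240,(255,0,0),1); cv2.imwrite(f"pics/{n}r.png",b)
E
python3 st.py w4
```

```text
th 0.1255 t 3.85 F(face) [-1.1 -1.3  3.9] M(face) [-0.37  0.6  -0.01] gap 0.0154 j [ 0.857  0.217 -0.686  2.191 -0.747  0.508  0.084]
xyz [-0.023, 0.012, -0.024] rot [0.02, -0.07, -0.0]
```

View pics/w4r.png

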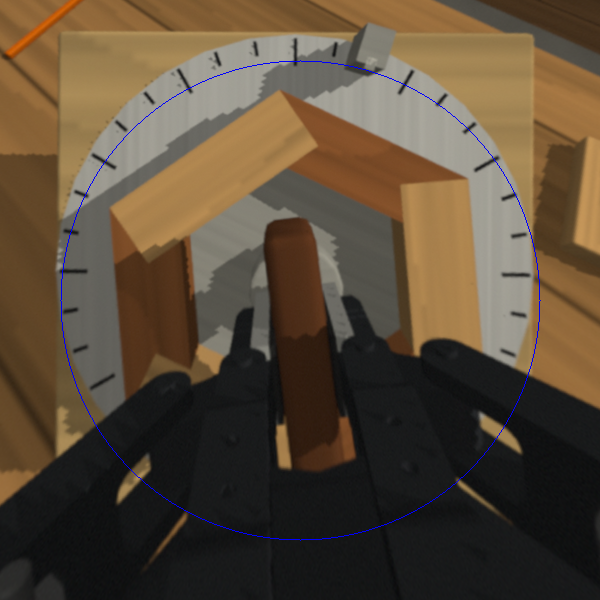

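Call:
step_arm([
  {"xyz": [0, 0, 0], "rotation": [0, 0, -5], "hand": -1},
  {"xyz": [0, 0, 0], "rotation": [0, 0, -10], "hand": -1},
  {"xyz": [0, 0, 0], "rotation": [0, 0, -15], "hand": -1},
  {"xyz": [0, 0, 0], "rotation": [0, 0, -20], "hand": -1},
  {"xyz": [0, 0, 0], "rotation": [0, 0, -25], "hand": -1},
  {"xyz": [0, 0, 0], "rotation": [0, 0, -28], "hand": -1},
  {"xyz": [0, 0, 0], "rotation": [0, 0, -28], "hand": -1},
])

```text
clock: 4.6
position: [0.5408, -0.0152, 0.1569]
eef_rot: [-0.015, 0.753, 0.585, 0.301]
wrist_force: [-4.0, -1.9, 6.0]
finger_gap: 0.0153
```

```bash
python3 st.py w5
```

```text
th 0.6143 t 4.6 F(face) [-0.1  1.2  7.4] M(face) [-0.04  0.71 -0.13] gap 0.0153 j [ 0.941  0.233 -0.781  2.19  -0.698  0.495  0.53 ]
xyz [-0.031, 0.027, -0.025] rot [-0.05, -0.09, 0.0]
```

View pics/w5r.png

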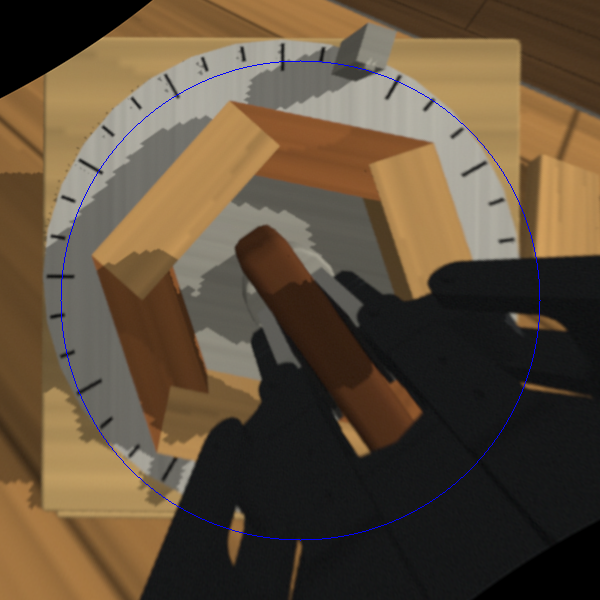

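The plate followed the handle anticlockwise: the right-hand board tilted from about 5° to about 17–20°. Next I check that it slips loose clockwise.

Call:
step_arm([
  {"xyz": [0, 0, 0], "rotation": [0, 0, 7], "hand": -1},
  {"xyz": [0, 0, 0], "rotation": [0, 0, 14], "hand": -1},
  {"xyz": [0, 0, 0], "rotation": [0, 0, 21], "hand": -1},
  {"xyz": [0, 0, 0], "rotation": [0, 0, 28], "hand": -1},
  {"xyz": [0, 0, 0], "rotation": [0, 0, 35], "hand": -1},
  {"xyz": [0, 0, 0], "rotation": [0, 0, 42], "hand": -1},
  {"xyz": [0, 0, 0], "rotation": [0, 0, 49], "hand": -1},
  {"xyz": [0, 0, 0], "rotation": [0, 0, 56], "hand": -1},
  {"xyz": [0, 0, 0], "rotation": [0, 0, 63], "hand": -1},
  {"xyz": [0, 0, 0], "rotation": [0, 0, 70], "hand": -1},
  {"xyz": [0, 0, 0], "rotation": [0, 0, 72.5], "hand": -1},
  {"xyz": [0, 0, 0], "rotation": [0, 0, 72.5], "hand": -1},
])

```text
clock: 5.85
position: [0.5421, -0.0168, 0.157]
eef_rot: [-0.188, 0.953, 0.026, 0.235]
wrist_force: [3.0, -4.9, -2.5]
finger_gap: 0.0157
```

```bash
python3 st.py w6
```

```text
th -0.6516 t 5.85 F(face) [-2.2 -5.6 -1.6] M(face) [-1.13  0.8  -0.03] gap 0.0157 j [ 0.735  0.2   -0.548  2.194 -0.806  0.526 -0.642]
xyz [-0.027, -0.015, -0.023] rot [0.1, -0.14, -0.0]
```

View pics/w6r.png

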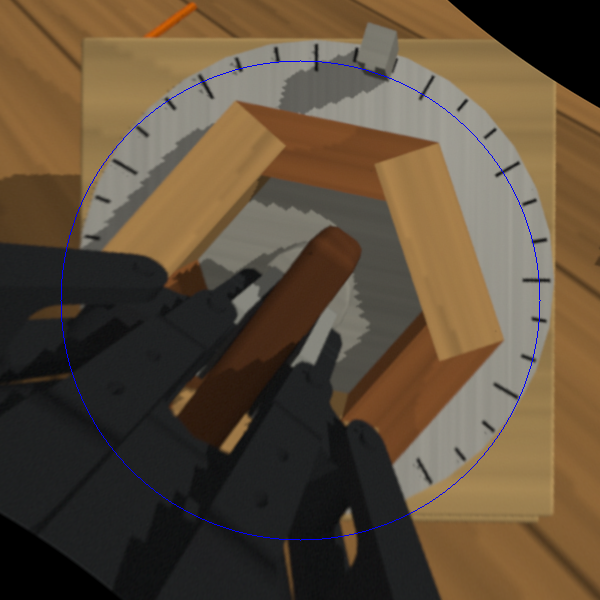

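Confirmed: clockwise left the plate where it was, and anticlockwise carries it. Now the first full stroke.

Call:
step_arm([
  {"xyz": [0, 0, 0], "rotation": [0, 0, -6], "hand": -1},
  {"xyz": [0, 0, 0], "rotation": [0, 0, -13], "hand": -1},
  {"xyz": [0, 0, 0], "rotation": [0, 0, -20], "hand": -1},
  {"xyz": [0, 0, 0], "rotation": [0, 0, -27], "hand": -1},
  {"xyz": [0, 0, 0], "rotation": [0, 0, -34], "hand": -1},
  {"xyz": [0, 0, 0], "rotation": [0, 0, -41], "hand": -1},
  {"xyz": [0, 0, 0], "rotation": [0, 0, -48], "hand": -1},
  {"xyz": [0, 0, 0], "rotation": [0, 0, -55], "hand": -1},
  {"xyz": [0, 0, 0], "rotation": [0, 0, -62], "hand": -1},
  {"xyz": [0, 0, 0], "rotation": [0, 0, -69], "hand": -1},
  {"xyz": [0, 0, 0], "rotation": [0, 0, -75], "hand": -1},
  {"xyz": [0, 0, 0], "rotation": [0, 0, -75], "hand": -1},
])

```text
clock: 7.1
position: [0.5407, -0.0152, 0.1569]
eef_rot: [-0.008, 0.739, 0.602, 0.301]
wrist_force: [-3.6, -2.1, 4.7]
finger_gap: 0.0152
```

```bash
python3 st.py w7
```

```text
th 0.6594 t 7.1 F(face) [-0.6  0.7  6.2] M(face) [-0.2   0.79  0.02] gap 0.0152 j [ 0.942  0.233 -0.782  2.19  -0.697  0.495  0.575]
xyz [-0.034, 0.029, -0.025] rot [-0.06, -0.1, 0.0]
```

View pics/w7r.png

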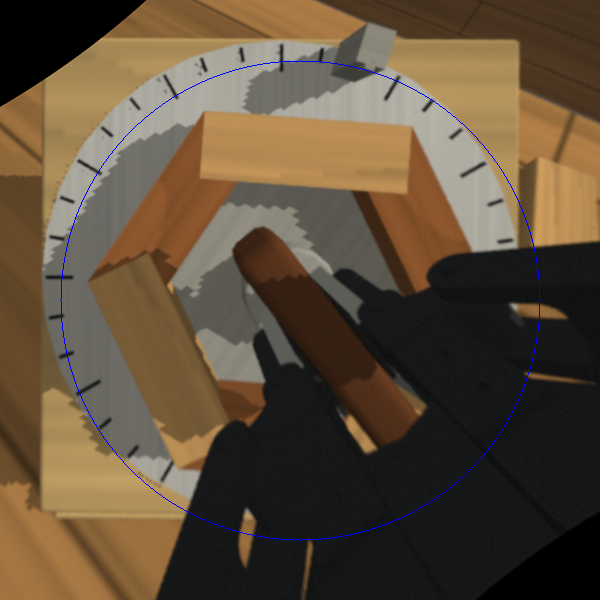

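Call:
step_arm([
  {"xyz": [0, 0, 0], "rotation": [0, 0, 7], "hand": -1},
  {"xyz": [0, 0, 0], "rotation": [0, 0, 14], "hand": -1},
  {"xyz": [0, 0, 0], "rotation": [0, 0, 21], "hand": -1},
  {"xyz": [0, 0, 0], "rotation": [0, 0, 28], "hand": -1},
  {"xyz": [0, 0, 0], "rotation": [0, 0, 35], "hand": -1},
  {"xyz": [0, 0, 0], "rotation": [0, 0, 42], "hand": -1},
  {"xyz": [0, 0, 0], "rotation": [0, 0, 49], "hand": -1},
  {"xyz": [0, 0, 0], "rotation": [0, 0, 56], "hand": -1},
  {"xyz": [0, 0, 0], "rotation": [0, 0, 63], "hand": -1},
  {"xyz": [0, 0, 0], "rotation": [0, 0, 70], "hand": -1},
  {"xyz": [0, 0, 0], "rotation": [0, 0, 75], "hand": -1},
  {"xyz": [0, 0, 0], "rotation": [0, 0, 75], "hand": -1},
])

```text
clock: 8.35
position: [0.5421, -0.0168, 0.157]
eef_rot: [-0.188, 0.953, 0.025, 0.235]
wrist_force: [3.5, -4.4, -1.3]
finger_gap: 0.0149
```

```bash
python3 st.py w8
```

```text
th -0.6539 t 8.35 F(face) [-0.9 -5.6 -0.9] M(face) [-1.01  0.84  0.  ] gap 0.0149 j [ 0.728  0.199 -0.541  2.194 -0.808  0.527 -0.642]
xyz [-0.027, -0.016, -0.023] rot [0.11, -0.15, -0.0]
```

View pics/w8r.png

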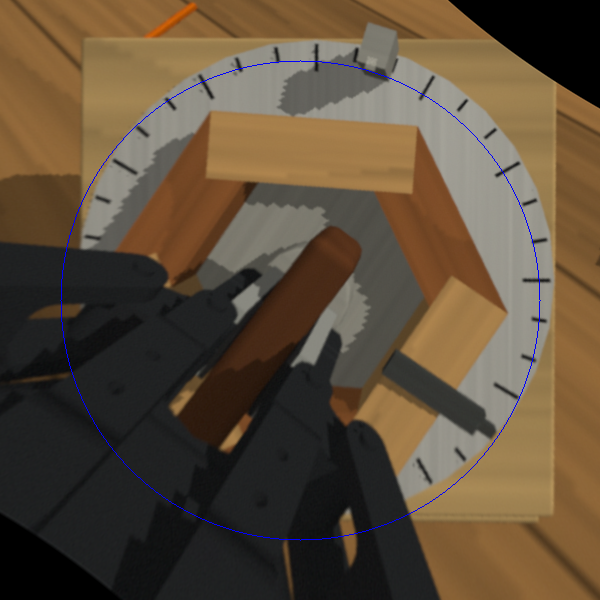

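Call:
step_arm([
  {"xyz": [0, 0, 0], "rotation": [0, 0, -6], "hand": -1},
  {"xyz": [0, 0, 0], "rotation": [0, 0, -13], "hand": -1},
  {"xyz": [0, 0, 0], "rotation": [0, 0, -20], "hand": -1},
  {"xyz": [0, 0, 0], "rotation": [0, 0, -27], "hand": -1},
  {"xyz": [0, 0, 0], "rotation": [0, 0, -34], "hand": -1},
  {"xyz": [0, 0, 0], "rotation": [0, 0, -41], "hand": -1},
  {"xyz": [0, 0, 0], "rotation": [0, 0, -48], "hand": -1},
  {"xyz": [0, 0, 0], "rotation": [0, 0, -55], "hand": -1},
  {"xyz": [0, 0, 0], "rotation": [0, 0, -62], "hand": -1},
  {"xyz": [0, 0, 0], "rotation": [0, 0, -69], "hand": -1},
  {"xyz": [0, 0, 0], "rotation": [0, 0, -73], "hand": -1},
  {"xyz": [0, 0, 0], "rotation": [0, 0, -73], "hand": -1},
])

```text
clock: 9.6
position: [0.5408, -0.0152, 0.1569]
eef_rot: [-0.013, 0.75, 0.589, 0.301]
wrist_force: [-3.5, -3.0, 6.1]
finger_gap: 0.0153
```

```bash
python3 st.py w9
```

```text
th 0.6228 t 9.6 F(face) [-0.3 -0.1  7.6] M(face) [-0.16  0.79 -0.06] gap 0.0153 j [ 0.928  0.23  -0.766  2.191 -0.706  0.497  0.546]
xyz [-0.032, 0.027, -0.025] rot [-0.05, -0.09, 0.0]
```

View pics/w9r.png

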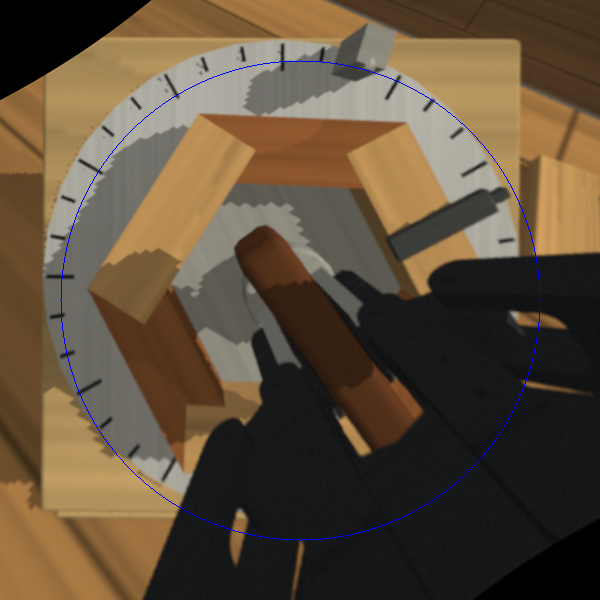

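Call:
step_arm([
  {"xyz": [0, 0, 0], "rotation": [0, 0, 7], "hand": -1},
  {"xyz": [0, 0, 0], "rotation": [0, 0, 14], "hand": -1},
  {"xyz": [0, 0, 0], "rotation": [0, 0, 21], "hand": -1},
  {"xyz": [0, 0, 0], "rotation": [0, 0, 28], "hand": -1},
  {"xyz": [0, 0, 0], "rotation": [0, 0, 35], "hand": -1},
  {"xyz": [0, 0, 0], "rotation": [0, 0, 42], "hand": -1},
  {"xyz": [0, 0, 0], "rotation": [0, 0, 49], "hand": -1},
  {"xyz": [0, 0, 0], "rotation": [0, 0, 56], "hand": -1},
  {"xyz": [0, 0, 0], "rotation": [0, 0, 63], "hand": -1},
  {"xyz": [0, 0, 0], "rotation": [0, 0, 70], "hand": -1},
  {"xyz": [0, 0, 0], "rotation": [0, 0, 73], "hand": -1},
  {"xyz": [0, 0, 0], "rotation": [0, 0, 73], "hand": -1},
])

```text
clock: 10.85
position: [0.5421, -0.0168, 0.157]
eef_rot: [-0.188, 0.953, 0.025, 0.235]
wrist_force: [2.1, -4.7, -0.2]
finger_gap: 0.0151
```

```bash
python3 st.py w10
```

```text
th -0.6533 t 10.85 F(face) [-1.3 -5.   0.7] M(face) [-0.99  0.74 -0.01] gap 0.0151 j [ 0.723  0.199 -0.535  2.194 -0.81   0.528 -0.64 ]
xyz [-0.026, -0.015, -0.023] rot [0.11, -0.15, -0.0]
```

View pics/w10r.png

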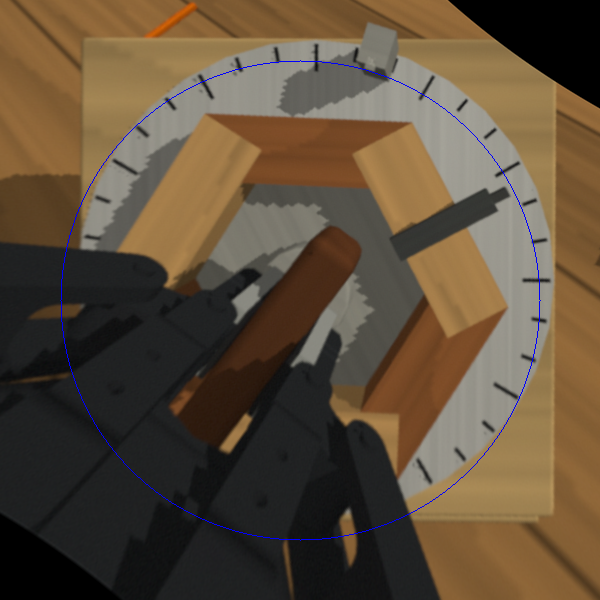

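View pics/w10.png

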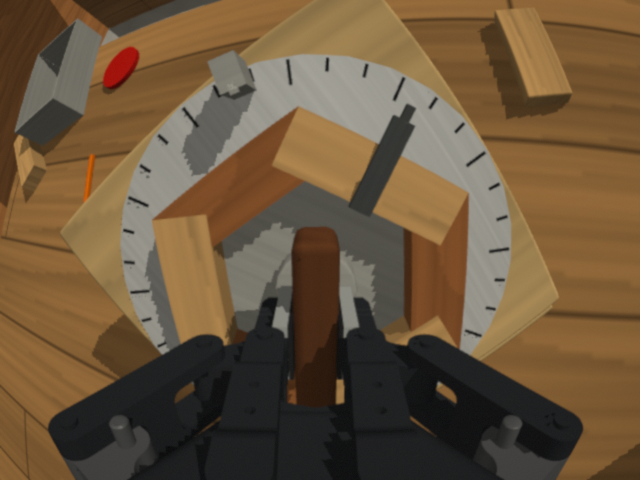

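```bash
python3 - <<'E'
from h import *
J=jig(0.707,0.5630,0.0015); out=[]
for n in ["w5","w4","w10","w1"]:
    s=np.load(n+"s.npy",allow_pickle=True).item(); im=cv2.imread(f"pics/{n}.png"); C=cam("wrist",s)
    row=[]
    for h in (0.004,0.030,0.034):
        Rf,o=J; N=190
        A,B=np.meshgrid(np.linspace(.125,.085,N),np.linspace(-.005,-.055,int(N*1.25)),indexing="ij")
        P=o+A[...,None]*Rf[:,0]+B[...,None]*Rf[:,1]+h*Rf[:,2]; uv=proj("wrist",P,C).astype(np.float32)
        row.append(cv2.remap(im,uv[...,0],uv[...,1],cv2.INTER_CUBIC))
        t=-0.293
        for r in (.09,.096,.1,.104,.108,.112,.116,.12):
            a,b=r*np.cos(t),r*np.sin(t); cv2.circle(row[-1],(int((-.005-b)/.05*237),int((.125-a)/.04*N)),1,(0,0,255),-1)
    out.append(np.hstack(row))
cv2.imwrite("pics/clip.png",np.vstack(out)[:,:])
print(np.vstack(out).shape)
E
```

```text
(760, 711, 3)
```

View pics/clip.png

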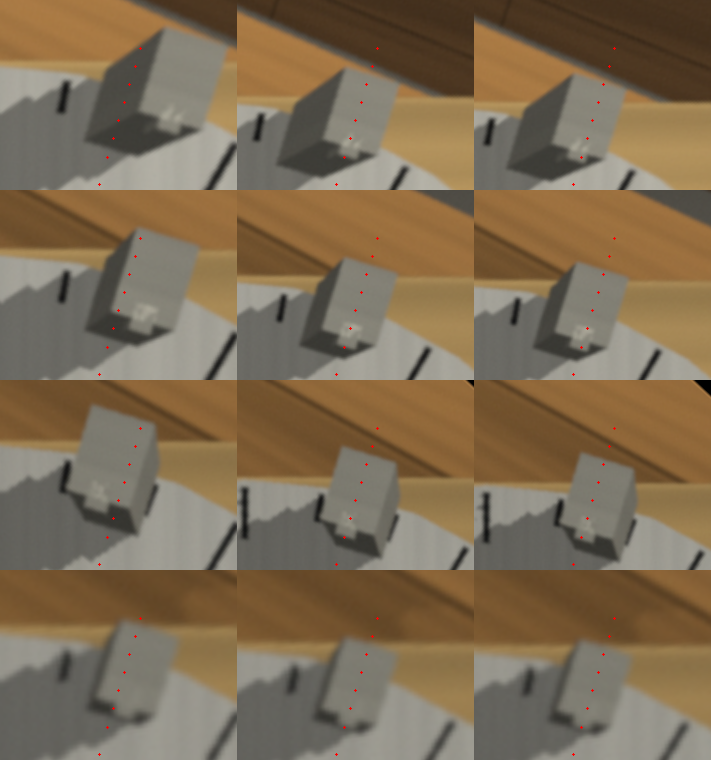

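Call:
step_arm([
  {"xyz": [0, 0, 0], "rotation": [0, 0, -6], "hand": -1},
  {"xyz": [0, 0, 0], "rotation": [0, 0, -12], "hand": -1},
  {"xyz": [0, 0, 0], "rotation": [0, 0, -18], "hand": -1},
  {"xyz": [0, 0, 0], "rotation": [0, 0, -24], "hand": -1},
  {"xyz": [0, 0, 0], "rotation": [0, 0, -30], "hand": -1},
  {"xyz": [0, 0, 0], "rotation": [0, 0, -35], "hand": -1},
  {"xyz": [0, 0, 0], "rotation": [0, 0, -39], "hand": -1},
  {"xyz": [0, 0, 0], "rotation": [0, 0, -42], "hand": -1},
  {"xyz": [0, 0, 0], "rotation": [0, 0, -42], "hand": -1},
  {"xyz": [0, 0, 0], "rotation": [0, 0, -42], "hand": -1},
])

```text
clock: 11.9
position: [0.5415, -0.0157, 0.1571]
eef_rot: [-0.093, 0.881, 0.366, 0.287]
wrist_force: [0.1, -3.4, 3.5]
finger_gap: 0.0152
```

```bash
cat > zoom.py <<'E'
from h import *
import sys
n=sys.argv[1]; J=jig(0.707,0.5630,0.0015); Rf,o=J
s=np.load(n+"s.npy",allow_pickle=True).item(); im=cv2.imread(f"pics/{n}.png"); C=cam("wrist",s)
# polar-unrolled: columns = angle (right = clockwise), rows = radius
mid=float(sys.argv[2]); t=mid-np.linspace(-.45,.45,760); r=np.linspace(.125,.05,560)
Rr,T=np.meshgrid(r,t,indexing="ij")
for h in (0.030,):
    P=o+(Rr*np.cos(T))[...,None]*Rf[:,0]+(Rr*np.sin(T))[...,None]*Rf[:,1]+h*Rf[:,2]; uv=proj("wrist",P,C).astype(np.float32)
    a=cv2.remap(im,uv[...,0],uv[...,1],cv2.INTER_CUBIC)
    for k in np.arange(-.4,.41,.1): c=int((k+.45)/.9*760); cv2.line(a,(c,540),(c,559),(0,255,0),1)
    cv2.imwrite(f"pics/{n}z.png",a)
E
python3 st.py w11; python3 zoom.py w11 -0.45
```

```text
th 0.0802 t 11.9 F(face) [ 0.3 -2.7  4.1] M(face) [-0.63  0.73 -0.21] gap 0.0152 j [ 0.831  0.213 -0.656  2.192 -0.761  0.512  0.051]
xyz [-0.022, 0.01, -0.024] rot [0.03, -0.07, -0.0]
```

View pics/w11z.png

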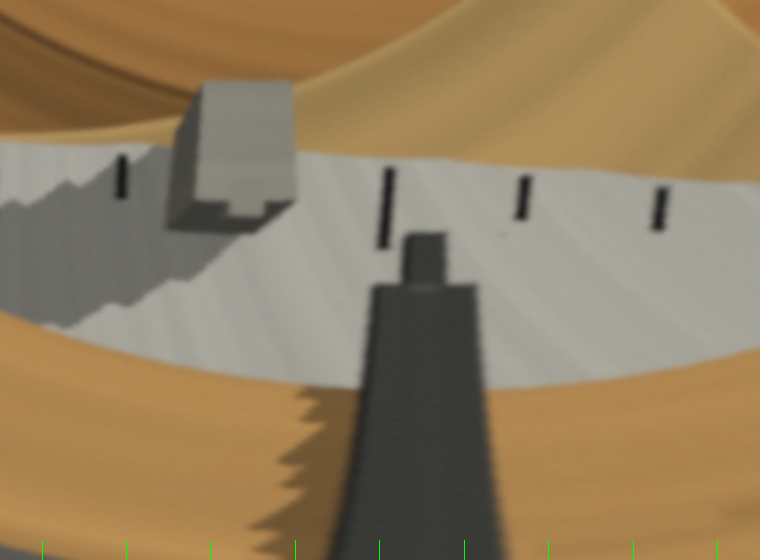

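View pics/w11r.png

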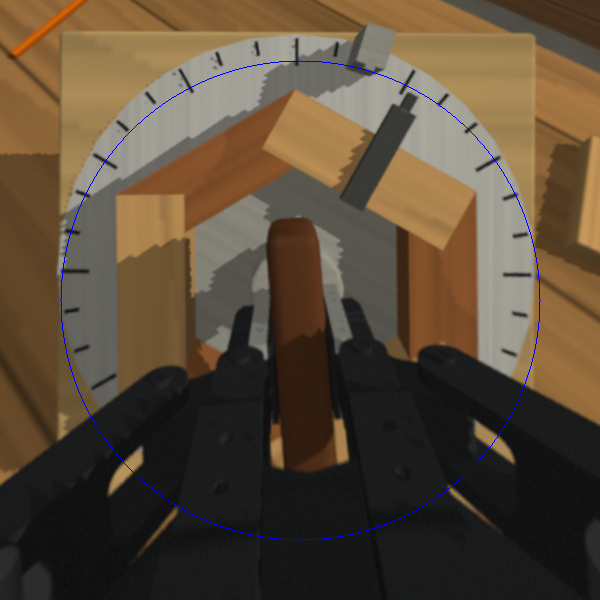

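The unrolled view shows the pointer nose at column 425 and the clip nose at 247, so about 0.21 rad (12°) remains. I go 9°, then creep.

Call:
step_arm([
  {"xyz": [0, 0, 0], "rotation": [0, 0, -3], "hand": -1},
  {"xyz": [0, 0, 0], "rotation": [0, 0, -6], "hand": -1},
  {"xyz": [0, 0, 0], "rotation": [0, 0, -8], "hand": -1},
  {"xyz": [0, 0, 0], "rotation": [0, 0, -9], "hand": -1},
  {"xyz": [0, 0, 0], "rotation": [0, 0, -9], "hand": -1},
  {"xyz": [0, 0, 0], "rotation": [0, 0, -9], "hand": -1},
])

```text
clock: 12.55
position: [0.5413, -0.0155, 0.1571]
eef_rot: [-0.07, 0.849, 0.434, 0.293]
wrist_force: [-0.4, -4.7, 5.6]
finger_gap: 0.0152
```

```bash
python3 st.py w12; python3 zoom.py w12 -0.45
```

```text
th 0.238 t 12.55 F(face) [ 0.4 -3.3  6.5] M(face) [-0.65  0.69 -0.24] gap 0.0152 j [ 0.857  0.217 -0.685  2.192 -0.747  0.508  0.197]
xyz [-0.023, 0.016, -0.025] rot [0.0, -0.06, -0.0]
```

View pics/w12z.png

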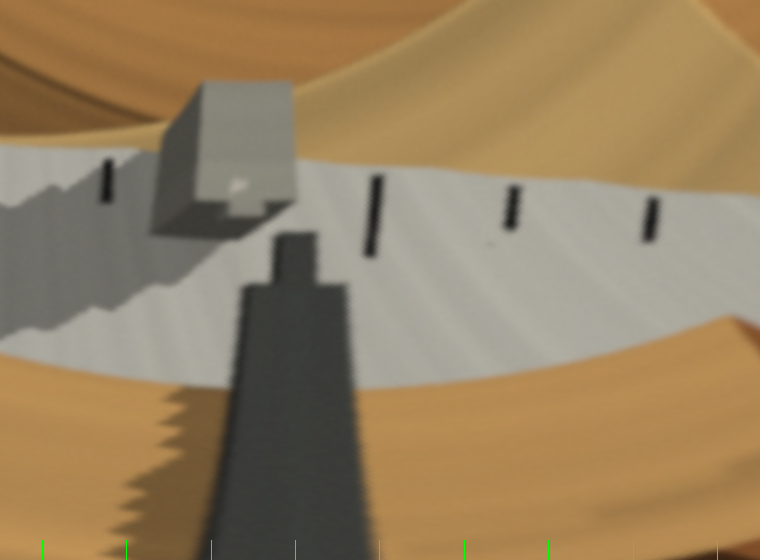

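Call:
step_arm([
  {"xyz": [0, 0, 0], "rotation": [0, 0, -1], "hand": -1},
  {"xyz": [0, 0, 0], "rotation": [0, 0, -2], "hand": -1},
  {"xyz": [0, 0, 0], "rotation": [0, 0, -2.7], "hand": -1},
  {"xyz": [0, 0, 0], "rotation": [0, 0, -2.7], "hand": -1},
  {"xyz": [0, 0, 0], "rotation": [0, 0, -2.7], "hand": -1},
])

```text
clock: 13.1
position: [0.5413, -0.0155, 0.1571]
eef_rot: [-0.063, 0.839, 0.454, 0.294]
wrist_force: [-2.6, -4.5, 5.4]
finger_gap: 0.0153
```

```bash
python3 st.py w13; python3 zoom.py w13 -0.45
```

```text
th 0.285 t 13.1 F(face) [-0.9 -1.8  7.3] M(face) [-0.65  0.7  -0.25] gap 0.0153 j [ 0.864  0.218 -0.694  2.191 -0.743  0.507  0.24 ]
xyz [-0.024, 0.017, -0.025] rot [-0.0, -0.06, 0.0]
```

View pics/w13z.png

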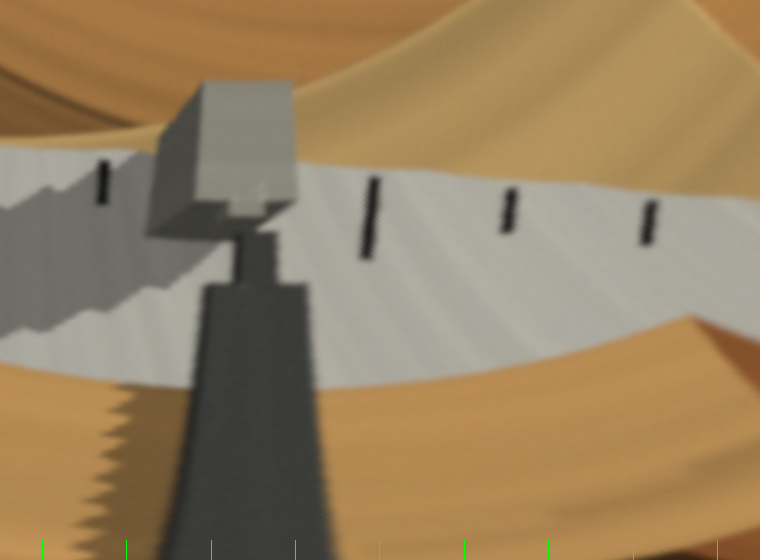

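Call:
step_arm([
  {"xyz": [0, 0, 0], "rotation": [0, 0, -0.6], "hand": -1},
  {"xyz": [0, 0, 0], "rotation": [0, 0, -0.6], "hand": -1},
  {"xyz": [0, 0, 0], "rotation": [0, 0, -0.6], "hand": -1},
])

```text
clock: 13.45
position: [0.5413, -0.0155, 0.1571]
eef_rot: [-0.062, 0.836, 0.458, 0.295]
wrist_force: [-2.2, -4.4, 5.8]
finger_gap: 0.0156
```

```bash
python3 st.py w14; python3 zoom.py w14 -0.45
```

```text
th 0.2955 t 13.45 F(face) [-0.4 -1.9  7.3] M(face) [-0.64  0.73 -0.2 ] gap 0.0156 j [ 0.866  0.218 -0.696  2.191 -0.742  0.507  0.25 ]
xyz [-0.025, 0.016, -0.024] rot [0.0, -0.06, -0.0]
```

View pics/w14z.png

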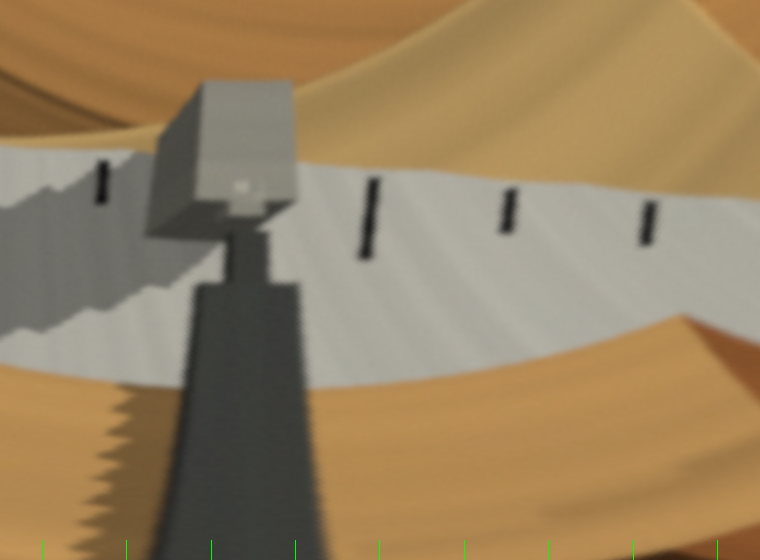

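Pointer nose and clip nose are both at column 247, so they are aligned. Next I swing the handle loose (clockwise) to its stop.

Call:
step_arm([
  {"xyz": [0, 0, 0], "rotation": [0, 0, 5], "hand": -1},
  {"xyz": [0, 0, 0], "rotation": [0, 0, 11], "hand": -1},
  {"xyz": [0, 0, 0], "rotation": [0, 0, 17], "hand": -1},
  {"xyz": [0, 0, 0], "rotation": [0, 0, 23], "hand": -1},
  {"xyz": [0, 0, 0], "rotation": [0, 0, 29], "hand": -1},
  {"xyz": [0, 0, 0], "rotation": [0, 0, 35], "hand": -1},
  {"xyz": [0, 0, 0], "rotation": [0, 0, 41], "hand": -1},
  {"xyz": [0, 0, 0], "rotation": [0, 0, 47], "hand": -1},
  {"xyz": [0, 0, 0], "rotation": [0, 0, 52], "hand": -1},
  {"xyz": [0, 0, 0], "rotation": [0, 0, 55], "hand": -1},
  {"xyz": [0, 0, 0], "rotation": [0, 0, 56.5], "hand": -1},
  {"xyz": [0, 0, 0], "rotation": [0, 0, 56.5], "hand": -1},
])

```text
clock: 14.7
position: [0.5421, -0.0168, 0.1569]
eef_rot: [-0.192, 0.954, 0.007, 0.231]
wrist_force: [2.4, -5.2, -0.0]
finger_gap: 0.0153
```

```bash
python3 st.py w15; python3 zoom.py w15 -0.45
```

```text
th -0.6904 t 14.7 F(face) [-1.3 -5.5  0.9] M(face) [-1.3   0.76  0.02] gap 0.0153 j [ 0.715  0.198 -0.526  2.194 -0.813  0.529 -0.674]
xyz [-0.025, -0.017, -0.024] rot [0.11, -0.14, -0.0]
```

View pics/w15z.png

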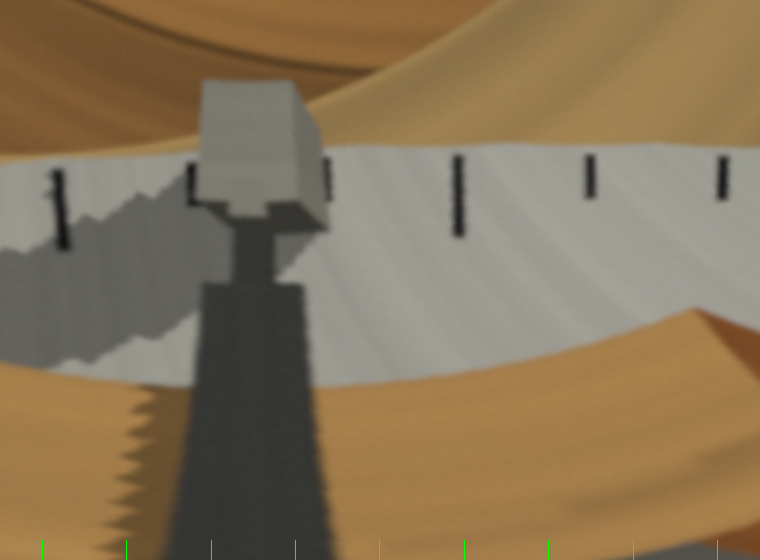

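Call:
step_arm([
  {"xyz": [0, 0, 0], "rotation": [0, 0, 0.5], "hand": -1},
  {"xyz": [0, 0, 0], "rotation": [0, 0, 1], "hand": -1},
  {"xyz": [0, 0, 0], "rotation": [0, 0, 1.5], "hand": -1},
  {"xyz": [0, 0, 0], "rotation": [0, 0, 1.5], "hand": -1},
])

```text
clock: 15.15
position: [0.5421, -0.0168, 0.1569]
eef_rot: [-0.195, 0.954, -0.004, 0.229]
wrist_force: [3.6, -6.3, -0.0]
finger_gap: 0.0155
```

```bash
python3 st.py
```

```text
th -0.7144 t 15.15 F(face) [-1.1 -7.1  0.8] M(face) [-1.35  0.8   0.35] gap 0.0155 j [ 0.712  0.197 -0.522  2.194 -0.814  0.529 -0.698]
xyz [-0.026, -0.016, -0.024] rot [0.12, -0.13, -0.0]
```

Call:
step_arm([
  {"xyz": [0, 0, 0], "rotation": [0, 0, 1], "hand": -1},
  {"xyz": [0, 0, 0], "rotation": [0, 0, 1], "hand": -1},
  {"xyz": [0, 0, 0], "rotation": [0, 0, 1], "hand": -1},
])

```text
clock: 15.45
position: [0.5421, -0.0169, 0.1569]
eef_rot: [-0.196, 0.954, -0.011, 0.227]
wrist_force: [2.9, -6.9, 0.5]
finger_gap: 0.0155
```

```bash
python3 st.py w16; python3 zoom.py w16 -0.45
```

```text
th -0.7285 t 15.45 F(face) [-1.6 -7.2  1.8] M(face) [-1.35  0.86  0.91] gap 0.0155 j [ 0.709  0.197 -0.52   2.194 -0.813  0.529 -0.713]
xyz [-0.026, -0.017, -0.023] rot [0.15, -0.12, -0.0]
```

View pics/w16z.png

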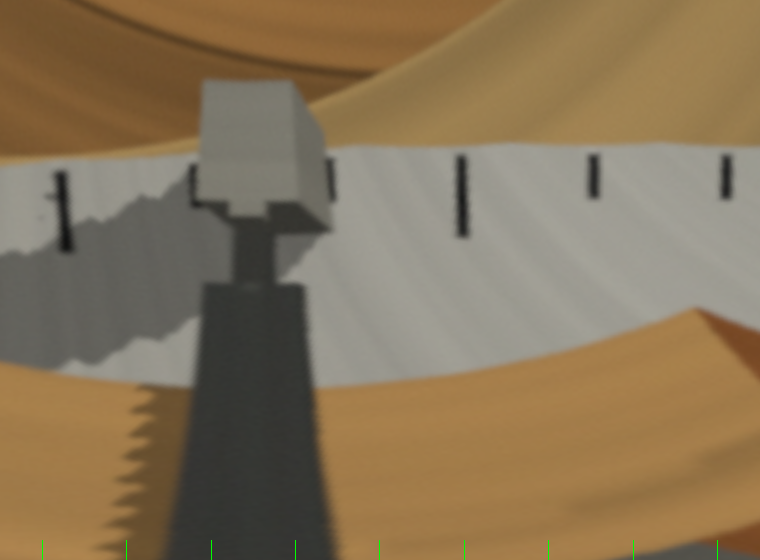

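The torque rose to 0.9 N m at th ≈ -0.71 to -0.73, so the handle is against its stop. Now I release and back off along the axis.

Call:
step_arm([
  {"xyz": [0, 0, 0], "rotation": [0, 0, 0], "hand": 1},
  {"xyz": [0, 0, 0], "rotation": [0, 0, 0], "hand": 1},
  {"xyz": [0, 0, 0], "rotation": [0, 0, 0], "hand": 1},
  {"xyz": [0, 0, 0], "rotation": [0, 0, 0], "hand": 1},
  {"xyz": [0, 0, 0], "rotation": [0, 0, 0], "hand": 1},
  {"xyz": [0, 0, -0.3], "rotation": [0, 0, 0], "hand": 1},
  {"xyz": [0, 0, -0.8], "rotation": [0, 0, 0], "hand": 1},
  {"xyz": [0, 0, -1.5], "rotation": [0, 0, 0], "hand": 1},
  {"xyz": [0, 0, -2], "rotation": [0, 0, 0], "hand": 1},
  {"xyz": [0, 0, -2], "rotation": [0, 0, 0], "hand": 1},
  {"xyz": [0, 0, -2], "rotation": [0, 0, 0], "hand": 1},
])

```text
clock: 16.6
position: [0.5149, -0.0376, 0.2062]
eef_rot: [-0.199, 0.954, -0.012, 0.226]
wrist_force: [-0.1, -0.4, 0.4]
finger_gap: 0.0855
```

```bash
python3 st.py w17; python3 zoom.py w17 -0.45
```

```text
th -0.7328 t 16.6 F(face) [-0.  -0.2  0.5] M(face) [ 0.    0.61 -0.02] gap 0.0855 j [ 0.766  0.079 -0.482  2.182 -0.785  0.693 -0.735]
xyz [0.01, 0.039, 1.975] rot [-0.06, -0.02, 0.0]
```

View pics/w17r.png

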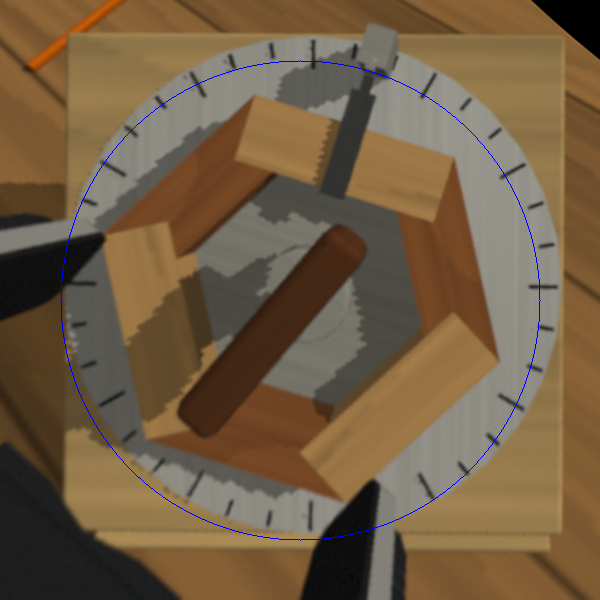

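View pics/w17z.png

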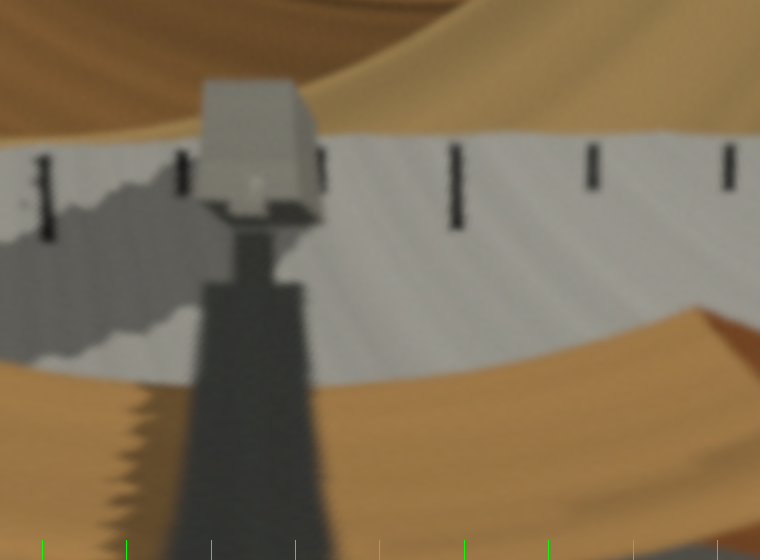

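Call:
step_arm([
  {"xyz": [0, 0, 0], "rotation": [0, 0, -8], "hand": 1},
  {"xyz": [0, 0, 0], "rotation": [0, 0, -16], "hand": 1},
  {"xyz": [0, 0, 0], "rotation": [0, 0, -25], "hand": 1},
  {"xyz": [0, 0, 0], "rotation": [0, 0, -25], "hand": 1},
  {"xyz": [0, 0, 0], "rotation": [0, 0, -25], "hand": 1},
])

```text
clock: 17.15
position: [0.5147, -0.037, 0.2054]
eef_rot: [-0.146, 0.934, 0.193, 0.263]
wrist_force: [-0.8, 0.4, 0.3]
finger_gap: 0.0854
```

```bash
python3 st.py w18; python3 zoom.py w18 -0.45
```

```text
th -0.2996 t 17.15 F(face) [-0.1  0.9  0.4] M(face) [0.01 0.6  0.  ] gap 0.0854 j [ 0.789  0.082 -0.507  2.182 -0.781  0.691 -0.305]
xyz [0.009, 0.061, 1.947] rot [-0.16, 0.01, -0.0]
```

View pics/w18z.png

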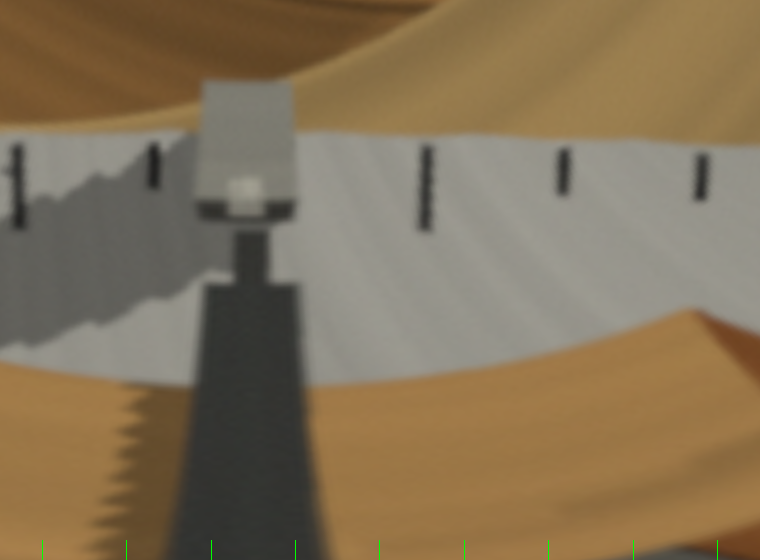

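View pics/w18.png

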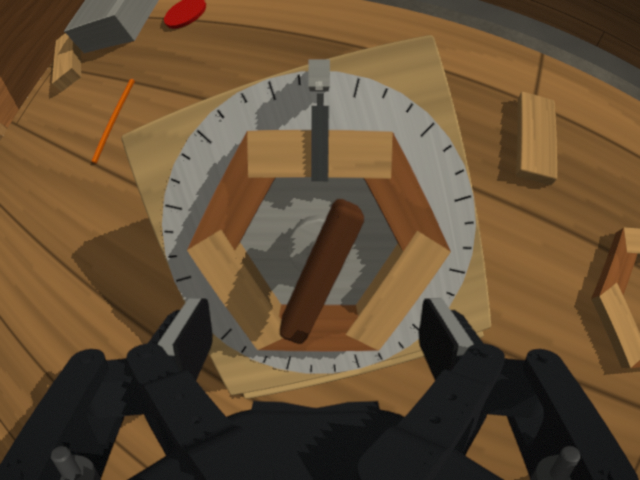

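```bash
python3 - <<'E'
from h import *
J=jig(0.707,0.5630,0.0015); s=np.load("w18s.npy",allow_pickle=True).item(); C=cam("wrist",s); im=cv2.imread("pics/w18.png")
a=rect("wrist",im,C,J,0.074,half=.06,N=500)
t=-0.7; c=np.array([250-3,250-6])
for u in (-20,20):
    d=np.array([-np.sin(t),-np.cos(t)]); n=np.array([d[1],-d[0]]); p=c+n*8/.24*np.sign(u)
    cv2.line(a,tuple((p-d*190).astype(int)),tuple((p+d*190).astype(int)),(0,255,0),1)
cv2.imwrite("pics/bar18.png",a)
E
```

```text
(no output)
```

View pics/bar18.png

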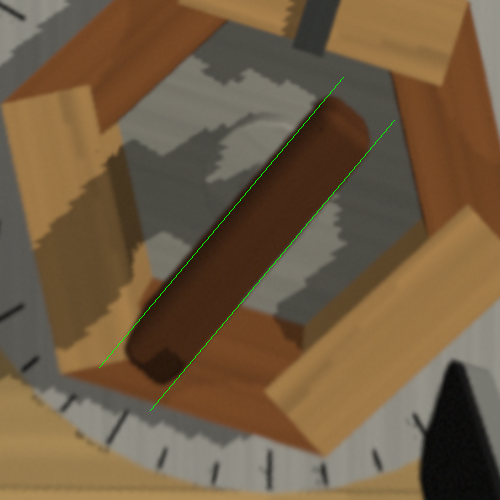

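```bash
python3 - <<'E'
from h import *
J=jig(0.707,0.5630,0.0015); o=[]
for n in ["w10","w15","w16","w17","w18"]:
    s=np.load(n+"s.npy",allow_pickle=True).item(); C=cam("wrist",s); im=cv2.imread(f"pics/{n}.png")
    Rt=q2R(s["eef_rot"])[:,0]; Rf=J[0]; th=np.arctan2(Rt@Rf[:,1],Rt@Rf[:,0])
    # rectify with the bar at -0.7 vertical
    Rz=R.from_rotvec(-0.7*Rf[:,2]).as_matrix(); J2=(Rz@Rf,J[1])
    a=rect("wrist",im,C,J2,0.074,half=.05,N=400)[:, 100:300]
    for c in (40,160): cv2.line(a,(c,0),(c,399),(0,255,0),1)
    o.append(a[:, 20:180]); print(n,th)
cv2.imwrite("pics/bars.png",np.hstack(o))
E
```

```text
w10 -0.6533270838690894
w15 -0.690423405726598
w16 -0.7284814006888399
w17 -0.7327805874975378
w18 -0.29958325115130047
```

View pics/bars.png

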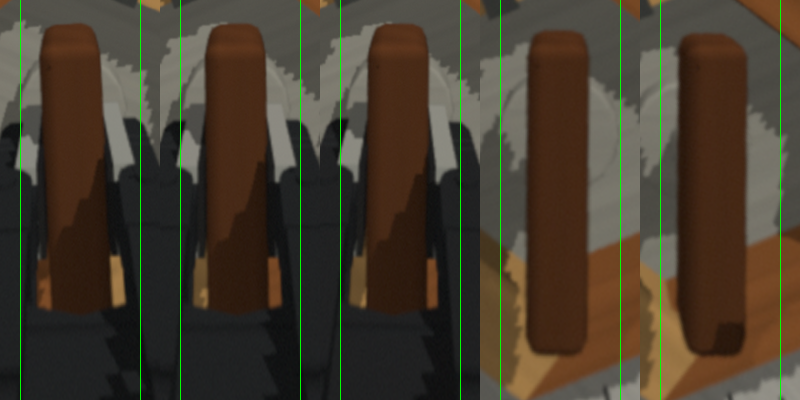

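```bash
python3 - <<'E'
from h import *
im,_=grab_frame("top"); cv2.imwrite("pics/topend.png",im[:,:,::-1])
a=cv2.imread("pics/top0.png"); b=cv2.imread("pics/topend.png")
for n,(x0,y0,x1,y1) in dict(pencil=(160,195,190,265),offcut=(355,140,395,200),spare=(410,175,485,250),jar=(425,275,470,315)).items():
    print(n,np.abs(a[y0:y1,x0:x1].astype(int)-b[y0:y1,x0:x1]).mean().round(1))
s=sensors.get_state(); print(s["clock"],s["wrist_force"])
robot.hand_in()
E
```

```text
pencil 3.9
offcut 4.0
spare 3.9
jar 8.9
17.25 [-0.62862722  0.21126183 -0.83617655]
the job is handed in; nothing more can be done
```

The plate is wound round to the clip to within about half a millimetre, the handle is back against its stop and released, and I have handed the job in at about 17 s.

- **Which way it carries:** anticlockwise carries the plate; clockwise slips loose and left it where it was. I made one short test stroke, two full strokes and a last one, creeping up to the clip at the end.
- **Pointer at the clip:** while gripping, the pointer and clip lined up exactly in the camera view. A straighter view after letting go puts the pointer about 0.006 rad (0.35°, about 0.6 mm) short of the clip's centre. The gap is side-wall parallax in the gripped view, not the plate moving. I left it rather than risk winding past the clip.
- **Handle at its stop:** I swung it clockwise until the resisting torque rose to about 0.9 N m. Views after release put the bar at -0.68 to -0.705 rad, against a stop at -0.7.
- **Everything else:** the clip did not move in any of the views. Comparing the overhead pictures, the pencil, offcut and spare frame differ by no more than image noise. The jar's patch differs more (8.9 against about 4). The arm passed well above the jar on the way in, so I put this down to the arm or its shadow now over that spot, but I did not check it further.
- **Forces:** wrist force stayed under 10 N at every reading, and the gripper was clear of everything at hand-in.

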